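# Load test tiles into a tile press

### The job

The test tiles have to be stored flat in the press: set the red-handled weight aside, standing on the cork pad, lift the cover by its bar right back onto its stop, and slide every tile over the table onto the green mat, wholly on the mat, side by side, with its long side running front to back. Then shut the cover fully and stand the weight back in the middle of it. Move the cover gently both ways, never letting it drop or slam, never lift a tile clear of the table, and leave the other pottery and tools where they are.

Things in the scene. Friction and masses are not known exactly. Their poses are not given: they have to be found in the camera images.
- tile0: flat fired test tile, bare terracotta, 64 (its x, the long side) x 40 (its y) x 9 mm thick; origin: centre of its underside. Absent (None) in some runs
- tile1: flat fired test tile, terracotta with blue glaze on top, 64 (its x, the long side) x 40 (its y) x 9 mm thick; origin: centre of its underside. Absent (None) in some runs
- tile2: flat fired test tile, terracotta with white glaze on top, 64 (its x, the long side) x 40 (its y) x 9 mm thick; origin: centre of its underside. Absent (None) in some runs
- tile3: flat fired test tile, terracotta with yellow glaze on top, 64 (its x, the long side) x 40 (its y) x 9 mm thick; origin: centre of its underside. Absent (None) in some runs
- weight: press weight: dark iron disc 72 mm across and 30 mm high, with an upright red grip on top, 52 mm long (its x), 16 mm thick (its y), from 30 to 64 mm above the underside; 0.7 kg; origin: centre of its underside. Starts standing on the closed cover
- cork_pad: round cork pad fixed to the table, 110 mm across, 4 mm thick, behind the tiles; origin: centre of its underside
- cover (a joint): hinge angle of the press's plywood cover: 0 shut, 1.75 fully open, leaning back past upright on its stop, where it stays. Below about 1.55 it falls shut by its own weight if let go (cover 0.6 kg)
- cover_hinge (a point): middle of the hinge axis, 20 mm above the table; its y axis runs along the hinge, its -x axis points from the hinge to the press's front (the robot's side)
- cover_handle (a point): middle of the cover's handle: a round steel bar 12 mm thick and 130 mm long, parallel to the hinge, standing 38 mm out beyond the cover's front edge on an arm at each end; with the cover shut it is 200 mm in front of the hinge axis and 20 mm above it (40 mm above the table), and there is nothing under it
- cover_mid (a point): middle of the cover's upper face (1 mm above the hinge axis, 95 mm from it; 21 mm above the table when shut). The cover reaches from 27 to 162 mm in front of the hinge axis, 320 mm wide, 10 mm thick; a 10 mm wide rib under each end stands on the table when it is shut, leaving 11 mm of height and 300 mm of width between for the tiles
- bed (a point): centre of the thin green mat of the press, level with the table: 110 mm front to back (x) by 290 mm (y), axes as the hinge's. It is open at the front and both ends; behind it, 107 mm from its centre, is the hinge beam, 30 mm high, with two stop posts 105 mm high
- cup: white cup, 64 mm across, 70 mm high, not to be disturbed; origin: centre of its underside
- jar: amber jar, 52 mm across, 65 mm high, not to be disturbed; origin: centre of its underside
- vase: white vase, 76 mm across, 150 mm high, not to be disturbed; origin: centre of its underside
- bowl: blue bowl, 110 mm across, 45 mm high, not to be disturbed; origin: centre of its underside
- brush: brush lying on the table, not to be disturbed; origin: near its middle
- glaze: white glaze jar, 70 mm across, 110 mm high, not to be disturbed; origin: centre of its underside
- spatula: spatula lying on the table, not to be disturbed; origin: near its middle
There are look-alikes about, which are no part of the job. What is shaped like the tile1 but turquoise is not meant.

How it is judged:
On the way, in this order (a step that is already met when the one before it is completed fails the run):
1. the weight stands on the cork pad, let go (angle between weight's own z axis and vertical below 0.1 rad and linear speed of weight below 0.03 m/s and contact force between weight and the fingers below 0.1 N and horizontal distance between weight and cork_pad below 0.04 m and height (world z) of weight below 0.01 m), for 0.2 s.
2. the cover rests open on its stop (value of joint cover above 1.68 rad and contact force between cover and the fingers below 0.1 N), for 0.3 s.
3. every tile lies flat on the mat with the cover open (x of tile0 in the frame of bed between -0.025 and 0.025 m and y of tile0 in the frame of bed between -0.128 and 0.128 m and height (world z) of each of tile0, tile1, tile2, tile3 below 0.005 m and angle between each of tile0, tile1, tile2, tile3's own z axis and vertical below 0.06 rad and angle between the x axis of each of tile0, tile1, tile2, tile3 and the x axis of bed, either way round below 0.3 rad and linear speed of each of tile0, tile1, tile2, tile3 below 0.03 m/s and x of tile1 in the frame of bed between -0.025 and 0.025 m and y of tile1 in the frame of bed between -0.128 and 0.128 m and x of tile2 in the frame of bed between -0.025 and 0.025 m and y of tile2 in the frame of bed between -0.128 and 0.128 m and x of tile3 in the frame of bed between -0.025 and 0.025 m and y of tile3 in the frame of bed between -0.128 and 0.128 m and value of joint cover above 1.6 rad), for 0.2 s.
4. the cover is shut (value of joint cover between -1 and 0.03 rad), for 0.3 s.
At the end, for the whole second after the job is handed in: every tile flat on the green mat (centre within 25 mm of the mat's centre front to back and 128 mm sideways, long side within 0.3 rad of front to back); cover shut (below 0.03 rad); weight upright on the cover within 35 mm of its middle; all released and at rest (x of tile0 in the frame of bed between -0.025 and 0.025 m and y of tile0 in the frame of bed between -0.128 and 0.128 m and height (world z) of each of tile0, tile1, tile2, tile3 below 0.005 m and angle between each of tile0, tile1, tile2, tile3's own z axis and vertical below 0.06 rad and angle between the x axis of each of tile0, tile1, tile2, tile3 and the x axis of bed, either way round below 0.3 rad and linear speed of each of tile0, tile1, tile2, tile3, weight below 0.03 m/s and x of tile1 in the frame of bed between -0.025 and 0.025 m and y of tile1 in the frame of bed between -0.128 and 0.128 m and x of tile2 in the frame of bed between -0.025 and 0.025 m and y of tile2 in the frame of bed between -0.128 and 0.128 m and x of tile3 in the frame of bed between -0.025 and 0.025 m and y of tile3 in the frame of bed between -0.128 and 0.128 m and angle between weight's own z axis and vertical below 0.1 rad and contact force between weight and the fingers below 0.1 N and value of joint cover below 0.03 rad and horizontal distance between weight and cover_mid below 0.035 m and height (world z) of weight between 0.015 and 0.03 m); the robot touches nothing.
It fails at once if the cover swung fast, dropped or slammed (over 1.5 rad/s) (velocity of joint cover above 1.5 rad/s or velocity of joint cover below -1.5 rad/s).
It fails at once if a tile lifted more than 15 mm off the table (height (world z) of any of tile0, tile1, tile2, tile3 above 0.015 m).
It fails at once if another thing on the table moved by more than 30 mm (distance of any of cup, jar, vase, bowl, brush, glaze, spatula from where it was at the start of the episode above 0.03 m).
Of tile0, tile1, tile2, tile3 only 2 to 4 are there at a start; the rules pass over those that are not, and their reading is None.
At some moment in a run one of tile0, tile1, tile2, tile3 may be knocked a few centimetres aside while the robot is not near it.
It also fails if it takes over 210 s, if anything falls off the work surface, if the arm or the gripper's body presses on something with over 40 N, if the wrist force passes 120 N, or if a joint passes its speed limit or range.

### The arm

A 6-joint arm with a two-finger parallel gripper is mounted at the origin on the work surface. World frame = base frame: x ahead of the robot, y to its left, z up, the work surface at z = 0. Lengths are in m, angles in rad, forces in N, time in s.
With the tool pointing down it reaches from about 0.4 to 0.825 m from the base axis. Payload 7 kg.
Tool frame: the origin (TCP) lies at the very end of the fingers, on their centre line; the grasp point (between the pads) lies 19 mm behind it; z points along the fingers, y is the line along which they close (so a half turn about z gives the same grasp; the last joint's range is limited). The gripper opens to 85 mm and grips with 20 to 120 N. Pads are 22 mm wide; open, the fingers measure 114 mm over their backs; the gripper's body (76 mm by 85 mm) begins 54 mm behind the grasp point. The pads swing forward as they close: fully open they stand 13 mm farther back than shut.
Start: joints at [1.604, 0.359, 0.012, 0, -1.224, -0.288], TCP at [0.17, 0.653, 0.231] pointing down, gripper open.
Joint ranges: [-3.07, 3.07], [-1.43, 2.12], [-1.02, 1.25], [-3.03, 1.67], [-3.05, -0], [-3.03, 3.03]. Speed limits (rad/s): [2.39, 2.39, 3.01, 3.14, 3.14, 3.14].

### API

Orientations are given as a unit quaternion [w, x, y, z].
In Python, from bench import sensors, viewer, order gives the robot as it stands.
- The arm moves only by the tool send_rows, never from a script. Its argument "plan" is a list of rows, each a list of 5 numbers: the finger opening in m, from 0 to 0.0854, then the shift along the tool's x, y, z in m, then the turn about the tool's z in units of 5 degrees (1.0 is 5 degrees). A call has 1 to 20 rows; each row shifts and turns the commanded pose from where the row before left it, along the tool's axes as they then stand; what a row does not reach is not made up. A row lasts 1/8 s, in which the tool goes at most 62.5 mm and 10.7 degrees, less where a joint would pass 70% of its speed; a pose out of reach is approached as far as the arm can. A call with a gripper value outside its range is refused whole. The fingers move at their own pace and stop on an object; the grip force is fixed at half the most. Time passes only in rows, so rows that do not move let the fingers close. It gives the time, the measured TCP pose, the force, the opening and the grip force at its end, in the units of the state.
- sensors.get_state(): the state, without advancing time (a new reading comes with each control period).
- viewer.camera(name): name is "side" or "top"; returns a dict with "image" (480x640x3 uint8, red, green, blue), "intrinsics" (3x3 intrinsics, pixels), "dist_coeffs" ([k1, k2, p1, p2, k3] as OpenCV has them; the pictures are not rectified), "eye" and "attitude" of the camera in the world. Camera axes: x right, y up, looking along -z (the intrinsics and any distortion apply to the point x, -y, -z); pixel columns grow to the right and rows downward; lengths in m; the calibration is good to about 2 mm. A picture is of the moment at which its call begins. There is no depth.
- order.close_job(): hands the job in; it is judged then, once.
The state is a dict: "time": time; "q": joint angles; "qd": joint speeds; "tau": joint torques, N m; "tool_pos": TCP position; "orientation": TCP orientation; "force": force on the tool from outside, world axes, zero at the start; "torque": the same for the moment, N m; "grip_width": opening from 0.0 (shut) to 1.0 (fully open); "finger_force": force on a finger pad.
Only numpy, scipy, OpenCV 4.12 (cv2) and the standard library are available. Lean on these libraries where they do the work, as an engineer would, in place of code of your own. Each camera call takes 0.05 s, during which the arm holds its last target. There are 200 camera calls.

## Working session

There is one attempt and no reset: what is moved stays moved. The work goes in short steps, Python scripts to look and compute and a tool call to move; the robot and the scene stay as the last step left them, time stands still between calls to the robot, and variables do not carry over. Pictures are saved under pics/ and viewed, at most 14 in all, crops included, and the job is handed in when it is done.

Besides the shell and the picture viewer there is one more tool, called after ">>>" as name([rows], argument=value, ...), one row to a line, values as JSON. send_rows: Moves the arm, as the interface text tells. Its arguments: {"type":"object","properties":{"plan":{"type":"array"}},"required":["plan"]}

```bash
mkdir -p pics; ls; python3 - <<'E'
from bench import sensors, viewer, order
import cv2, json
s=sensors.get_state();print(s)
for n in("top","side"):
    c=viewer.camera(n);print(n,c["intrinsics"],c["dist_coeffs"],c["eye"],c["attitude"])
    cv2.imwrite(f"pics/{n}0.png",c["image"][:,:,::-1])
E
```

```text
pics
{'time': 0.0, 'q': array([ 1.60410067e+00,  3.59412280e-01,  1.10709753e-02, -3.44322322e-04,
       -1.22410605e+00, -2.88059060e-01]), 'qd': array([-0.00010915,  0.00124536,  0.00092416,  0.00041077,  0.00097781,
        0.00068407]), 'tau': array([-5.49905126e-04, -5.83325708e+01,  2.93419290e+01,  6.93704188e+00,
       -5.79791129e-03,  2.06782499e-05]), 'tool_pos': array([0.17003838, 0.65273858, 0.23035359]), 'orientation': array([ 8.40776786e-04,  9.91890666e-01, -1.27091300e-01, -2.77097363e-05]), 'force': array([ 0.00610639, -0.58034033,  0.10611796]), 'torque': array([-0.04057752,  0.02169484, -0.04156316]), 'finger_force': 0.0, 'grip_width': 0.9978784188563216}
top [[582.49898527   0.         315.30645028]
 [  0.         582.49898527 245.6005422 ]
 [  0.           0.           1.        ]] [-0.15752639  0.          0.          0.          0.        ] [ 0.1878188  -0.02227189  1.89362924] [ 0.70925696  0.07278166 -0.07260166 -0.69741408]
side [[516.79586212   0.         313.69254262]
 [  0.         516.79586212 241.48826374]
 [  0.           0.           1.        ]] [-0.09371043  0.          0.          0.          0.        ] [0.39188534 1.036699   0.85378743] [-0.08715415 -0.03030171  0.4457846   0.89037186]
```

View pics/top0.png

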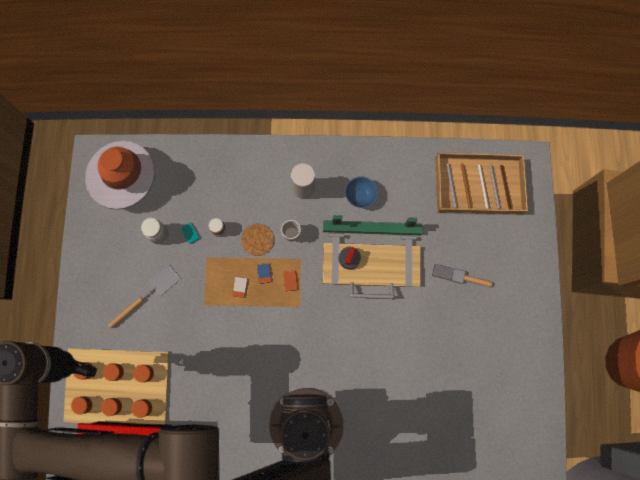

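View pics/side0.png

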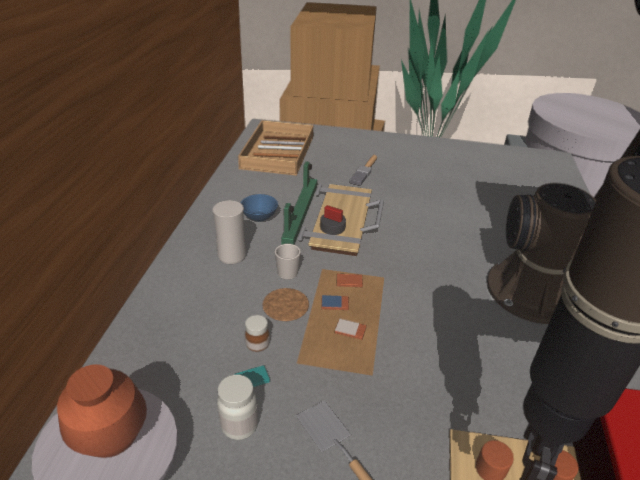

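The top view shows the weight at (350,257) on the shut cover, the handle bar around (373,296), cork at (258,239), and tiles white (240,287), blue (264,272) and terracotta (290,281). The turquoise decoy is at (191,233). The side view shows the same things; there is no yellow tile. Next I'll enlarge both.

```bash
cat > h.py <<'E'
import numpy as np, cv2
from scipy.spatial.transform import Rotation as R
from bench import sensors, viewer, order
def cam(n):
    c=viewer.camera(n); q=c["attitude"]; c["R"]=R.from_quat([q[1],q[2],q[3],q[0]]).as_matrix(); return c
def ray(c,uv):
    p=cv2.undistortPoints(np.array([[uv]],float),c["intrinsics"],np.array(c["dist_coeffs"]))[0,0]
    d=c["R"]@np.array([p[0],-p[1],-1]); return np.array(c["eye"]),d/np.linalg.norm(d)
def atz(c,uv,z):
    e,d=ray(c,uv); return e+d*(z-e[2])/d[2]
def tri(c1,u1,c2,u2):
    e1,d1=ray(c1,u1);e2,d2=ray(c2,u2)
    t=np.linalg.lstsq(np.c_[d1,-d2],e2-e1,rcond=None)[0]
    a=e1+t[0]*d1;b=e2+t[1]*d2;return (a+b)/2,np.linalg.norm(a-b)
def proj(c,P):
    P=np.atleast_2d(P); L=(P-c["eye"])@c["R"]*[1,-1,-1]
    return cv2.projectPoints(L,np.zeros(3),np.zeros(3),c["intrinsics"],np.array(c["dist_coeffs"]))[0][:,0]
def crop(c,x0,y0,x1,y1,s,name):
    im=cv2.resize(c["image"][y0:y1,x0:x1,::-1],None,fx=s,fy=s,interpolation=cv2.INTER_CUBIC)
    for x in range((x0+9)//10*10,x1,10):
        cv2.line(im,((x-x0)*s,0),((x-x0)*s,5 if x%50 else 14),(255,255,255),1)
        if x%20==0: cv2.putText(im,str(x),((x-x0)*s-10,24),0,.35,(0,255,255),1)
    for y in range((y0+9)//10*10,y1,10):
        cv2.line(im,(0,(y-y0)*s),(5 if y%50 else 14,(y-y0)*s),(255,255,255),1)
        if y%20==0: cv2.putText(im,str(y),(8,(y-y0)*s+4),0,.35,(0,255,255),1)
    cv2.imwrite("pics/"+name,im)
E
python3 - <<'E'
from h import *
t=cam("top");s=cam("side")
crop(t,222,205,428,310,3 if 0 else 3,"tA.png")
crop(t,222,205,428,310,3,"tA.png")
t2=cv2.imread("pics/tA.png");
crop(s,255,155,395,365,3,"sA.png"); s2=cv2.imread("pics/sA.png")
print(t2.shape,s2.shape)
E
```

```text
(315, 618, 3) (630, 420, 3)
```

View pics/tA.png

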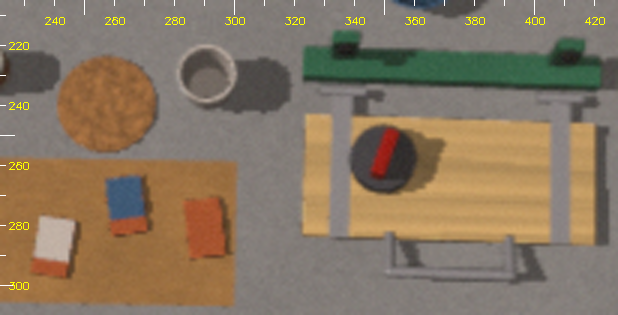

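View pics/sA.png

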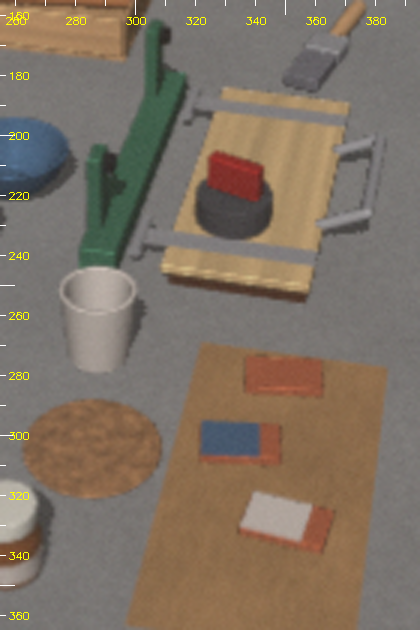

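The top crop shows tile corners: white about (41,216),(76,219),(67,276),(31,273), blue (107,178) to (148,232), terracotta (184,200) to (227,259). The bar runs from (388,272) to (514,277), and the cover corners span (305,114) to (594,244). The side crop shows the bar ends at (383,138) and (370,213) and the red grip top at about (236,159).

```bash
python3 - <<'E'
from h import *
np.set_printoptions(precision=4,suppress=True)
t=cam("top");s=cam("side")
T=lambda a:(a[0]/3+222,a[1]/3+205)
S=lambda a:(a[0]/3+255,a[1]/3+155)
for n,a,b in [("barL",(388,272),(370,213)),("barR",(514,277),(383,138)),("grip",(384,152),(236,160)),("gripback",(391,131),(209,154)),("gripfront",(378,173),(264,170)),("cork",(106,104),(92,448)),("covFL",(303,235),(307,300)),("covBR",(596,123),(224,88)),("covFR",(594,244),(350,101)),("covBL",(305,114),(163,272))]:
    print(n,*tri(t,T(a),s,S(b)))
for n,c in {"white":[(41,216),(76,219),(67,276),(31,273)],"blue":[(107,178),(142,176),(148,232),(111,235)],"terra":[(184,200),(219,197),(227,255),(192,259)]}.items():
    P=np.array([atz(t,T(a),.009) for a in c])[:,:2]
    m=P.mean(0);d=(P[0]+P[1]-P[2]-P[3])/2;w=(P[0]+P[3]-P[1]-P[2])/2
    print(n,m,np.linalg.norm(d),np.linalg.norm(w),"yaw",np.degrees(np.arctan2(d[1],d[0])))
for n,a,z in [("cup",(290,230),.03),("jar",(216,227),.06),("vase",(303,188),.1),("bowl",(362,192),.04),("spat",(463,275),.0),("postL",(337,215),.1),("postR",(411,222),.1)]:
    print(n,atz(t,a,z))
E
```

```text
barL [ 0.4112 -0.1362  0.0423] 0.0037607005716920514
barR [ 0.4087 -0.2714  0.0397] 0.002525435241522683
grip [ 0.5345 -0.1288  0.0867] 0.00032592162915521665
gripback [ 0.5591 -0.1362  0.0844] 0.002417427699453311
gripfront [ 0.5102 -0.1227  0.0841] 0.00477302476165718
cork [0.5992 0.1749 0.0016] 0.001600395592432728
covFL [ 0.4555 -0.0457  0.0036] 0.0029975879710692813
covBR [ 0.5822 -0.3667  0.0187] 0.003661300157382933
covFR [ 0.448  -0.3611  0.0238] 0.0019250399890245664
covBL [ 0.5869 -0.0459  0.0137] 0.00564485200249032
white [0.4393 0.2255] 0.06326088917143852 0.03906982614181298 yaw -7.151640295839913
blue [0.4857 0.147 ] 0.06281076590608783 0.03947206914564884 yaw 6.90814668613568
terra [0.4624 0.0606] 0.06498608039771812 0.03829896680812946 yaw 9.117450020673571
cup [0.6281 0.0656 0.03  ]
jar [0.6272 0.3054 0.06  ]
vase [0.7512 0.0241 0.1   ]
bowl [ 0.7597 -0.1706  0.04  ]
spat [ 0.492  -0.5108  0.    ]
postL [ 0.6632 -0.086   0.1   ]
postR [ 0.6446 -0.3224  0.1   ]
```

```bash
cat > g.py <<'E'
import sys
from h import *
# usage: g.py x,y,z[,yawdeg] ...  -> tool-axis shifts per waypoint (turn done after shift)
st=sensors.get_state(); p=np.array(st["tool_pos"]); q=st["orientation"]
M=R.from_quat([q[1],q[2],q[3],q[0]]).as_matrix(); yaw=np.degrees(np.arctan2(M[1,0],M[0,0]))
print("t %.2f tcp %s yaw %.1f tilt %.2f q %s F %s w %.3f ff %.1f"%(st["time"],p.round(4),yaw,np.degrees(np.arccos(-M[2,2])),st["q"].round(2),st["force"].round(1),st["grip_width"]*.0854,st["finger_force"]))
for a in sys.argv[1:]:
    v=[float(k) for k in a.split(",")]; d=np.array(v[:3])-p; r=np.radians(yaw)
    X=np.array([np.cos(r),np.sin(r),0]);Y=np.array([np.sin(r),-np.cos(r),0])
    print("->",a,"shift mm %.1f %.1f %.1f"%(1e3*d@X,1e3*d@Y,-1e3*d[2]),end=" ")
    p=np.array(v[:3])
    if len(v)>3: t=-(v[3]-yaw);print("turn %.2f"%(t/5),end="");yaw=v[3]
    print()
E
python3 g.py .48,.40,.2 .534,-.129,.2,-15.4 .534,-.129,.055
```

```text
t 0.30 tcp [0.1701 0.6531 0.231 ] yaw -14.6 tilt 0.03 q [ 1.6   0.36  0.01 -0.   -1.22 -0.29] F [-0.6 -0.3 -0.1] w 0.085 ff 0.0
-> .48,.40,.2 shift mm 363.7 166.8 31.0 
-> .534,-.129,.2,-15.4 shift mm 185.6 498.3 -0.0 turn 0.16
-> .534,-.129,.055 shift mm 0.0 0.0 145.0
```

>>> send_rows([
  [0.05,0.0364,0.0167,0.0031,0],
  [0.05,0.0364,0.0167,0.0031,0],
  [0.05,0.0364,0.0167,0.0031,0],
  [0.05,0.0364,0.0167,0.0031,0],
  [0.05,0.0364,0.0167,0.0031,0],
  [0.05,0.0364,0.0167,0.0031,0],
  [0.05,0.0364,0.0167,0.0031,0],
  [0.05,0.0364,0.0167,0.0031,0],
  [0.05,0.0364,0.0167,0.0031,0],
  [0.05,0.0364,0.0167,0.0031,0],
])

```text
time: 1.55
tool_pos: [0.4812, 0.3989, 0.2003]
orientation: [-0.0, 0.992, -0.127, 0.0]
force: [0.2, 0.5, -0.1]
grip_width: 0.586
finger_force: 0.0
```

>>> send_rows([
  [0.05,0.0133,0.0356,0,0],
  [0.05,0.0133,0.0356,0,0],
  [0.05,0.0133,0.0356,0,0],
  [0.05,0.0133,0.0356,0,0],
  [0.05,0.0133,0.0356,0,0],
  [0.05,0.0133,0.0356,0,0],
  [0.05,0.0133,0.0356,0,0],
  [0.05,0.0133,0.0356,0,0],
  [0.05,0.0133,0.0356,0,0],
  [0.05,0.0133,0.0356,0,0],
  [0.05,0.0133,0.0356,0,0],
  [0.05,0.0133,0.0356,0,0],
  [0.05,0.0133,0.0356,0,0],
  [0.05,0.0133,0.0356,0,0.16],
  [0.05,0,0,0,0],
  [0.05,0,0,0,0],
])

```text
time: 3.55
tool_pos: [0.5347, -0.1294, 0.2002]
orientation: [-0.0, 0.991, -0.134, -0.0]
force: [0.2, 0.1, -0.7]
grip_width: 0.585
finger_force: 0.0
```

```bash
python3 g.py .534,-.129,.054,-15.4
```

```text
t 3.55 tcp [ 0.5347 -0.1294  0.2002] yaw -15.4 tilt 0.01 q [ 0.12  0.18 -0.31 -0.   -1.08  1.18] F [ 0.2  0.1 -0.7] w 0.050 ff 0.0
-> .534,-.129,.054,-15.4 shift mm -0.8 -0.2 146.2 turn -0.01
```

>>> send_rows([
  [0.05,0,0,0.02,0],
  [0.05,0,0,0.02,0],
  [0.05,0,0,0.02,0],
  [0.05,0,0,0.02,0],
  [0.05,0,0,0.02,0],
  [0.05,0,0,0.02,0],
  [0.05,0,0,0.012,0],
  [0.05,0,0,0.01,0],
  [0.05,0,0,0,0],
  [0.0,0,0,0,0],
  [0.0,0,0,0,0],
  [0.0,0,0,0,0],
  [0.0,0,0,0,0],
  [0.0,0,0,0,0],
  [0.0,0,0,0,0],
  [0.0,0,0,0,0],
])

```text
time: 5.55
tool_pos: [0.5354, -0.1297, 0.0592]
orientation: [0.0, 0.991, -0.134, 0.001]
force: [-0.9, -1.7, 6.7]
grip_width: 0.177
finger_force: 58.6
```

```bash
python3 g.py .534,-.129,.12,-15.4 .599,.175,.12 .599,.175,.042
```

```text
t 5.55 tcp [ 0.5354 -0.1297  0.0592] yaw -15.4 tilt 0.08 q [ 0.12  0.33 -0.48  0.   -0.76  1.18] F [-0.9 -1.7  6.7] w 0.015 ff 58.6
-> .534,-.129,.12,-15.4 shift mm -1.6 -0.3 -60.8 turn 0.00
-> .599,.175,.12 shift mm -18.1 -310.3 -0.0 
-> .599,.175,.042 shift mm 0.0 0.0 78.0
```

>>> send_rows([
  [0.0,0,0,-0.01,0],
  [0.0,0,0,-0.02,0],
  [0.0,0,0,-0.02,0],
  [0.0,0,0,-0.02,0],
  [0.0,-0.0018,-0.031,0,0],
  [0.0,-0.0018,-0.031,0,0],
  [0.0,-0.0018,-0.031,0,0],
  [0.0,-0.0018,-0.031,0,0],
  [0.0,-0.0018,-0.031,0,0],
  [0.0,-0.0018,-0.031,0,0],
  [0.0,-0.0018,-0.031,0,0],
  [0.0,-0.0018,-0.031,0,0],
  [0.0,-0.0018,-0.031,0,0],
  [0.0,-0.0018,-0.031,0,0],
  [0.0,0,0,0,0],
  [0.0,0,0,0.02,0],
  [0.0,0,0,0.02,0],
  [0.0,0,0,0.02,0],
  [0.0,0,0,0,0],
])

```text
time: 7.92
tool_pos: [0.5982, 0.1733, 0.0664]
orientation: [0.001, 0.991, -0.134, -0.002]
force: [0.3, 0.3, -7.5]
grip_width: 0.174
finger_force: 59.3
```

```bash
python3 g.py .599,.175,.043
```

```text
t 7.92 tcp [0.5982 0.1733 0.0664] yaw -15.4 tilt 0.27 q [ 0.59  0.42 -0.3  -0.   -0.85  0.71] F [ 0.3  0.3 -7.5] w 0.015 ff 59.3
-> .599,.175,.043 shift mm 0.3 -1.9 23.4
```

>>> send_rows([
  [0.0,0,-0.001,0.008,0],
  [0.0,0,0,0.008,0],
  [0.0,0,0,0.004,0],
  [0.0,0,0,0.003,0],
  [0.0,0,0,0.0,0],
])

```text
time: 8.55
tool_pos: [0.6, 0.1751, 0.0452]
orientation: [0.0, 0.991, -0.134, -0.0]
force: [0.0, -1.1, -7.6]
grip_width: 0.181
finger_force: 59.4
```

>>> send_rows([
  [0.0,0,0,0.001,0],
  [0.0,0,0,0.001,0],
  [0.0,0,0,0.001,0],
  [0.0,0,0,0,0],
])

```text
time: 9.05
tool_pos: [0.6001, 0.1753, 0.0424]
orientation: [-0.0, 0.991, -0.134, 0.0]
force: [-0.9, -0.9, -5.8]
grip_width: 0.174
finger_force: 59.5
```

>>> send_rows([
  [0.0,0,0,0.001,0],
  [0.0,0,0,0,0],
  [0.03,0,0,0,0],
  [0.04,0,0,0,0],
  [0.04,0,0,0,0],
  [0.04,0,0,0,0],
  [0.04,0,0,0,0],
  [0.04,0,0,-0.02,0],
  [0.04,0,0,-0.03,0],
  [0.04,0,0,-0.03,0],
  [0.04,0,0,-0.03,0],
])

```text
time: 10.42
tool_pos: [0.6, 0.1751, 0.1522]
orientation: [0.0, 0.991, -0.134, -0.0]
force: [0.1, 0.6, 0.0]
grip_width: 0.463
finger_force: 0.0
```

```bash
python3 g.py .41,-.2038,.15,-91.1 .41,-.2038,.032
```

```text
t 10.43 tcp [0.6    0.1751 0.1522] yaw -15.4 tilt 0.01 q [ 0.6   0.34 -0.21 -0.   -1.02  0.71] F [0.1 0.6 0. ] w 0.040 ff 0.0
-> .41,-.2038,.15,-91.1 shift mm -82.5 415.8 2.2 turn 15.14
-> .41,-.2038,.032 shift mm 0.0 0.0 118.0
```

>>> send_rows([
  [0.04,-0.0069,0.0346,0,0],
  [0.04,-0.0069,0.0346,0,0],
  [0.04,-0.0069,0.0346,0,0],
  [0.04,-0.0069,0.0346,0,0],
  [0.04,-0.0069,0.0346,0,0],
  [0.04,-0.0069,0.0346,0,0],
  [0.04,-0.0069,0.0346,0,0],
  [0.04,-0.0069,0.0346,0,0],
  [0.04,-0.0069,0.0346,0,0],
  [0.04,-0.0069,0.0346,0,0],
  [0.04,-0.0069,0.0346,0,0],
  [0.04,-0.0069,0.0346,0,0],
])

```text
time: 11.92
tool_pos: [0.4095, -0.204, 0.1515]
orientation: [-0.0, 0.991, -0.134, 0.0]
force: [-0.3, -0.7, 0.0]
grip_width: 0.469
finger_force: 0.0
```

>>> send_rows([
  [0.04,0,0,0,1.8925],
  [0.04,0,0,0,1.8925],
  [0.04,0,0,0,1.8925],
  [0.04,0,0,0,1.8925],
  [0.04,0,0,0,1.8925],
  [0.04,0,0,0,1.8925],
  [0.04,0,0,0,1.8925],
  [0.04,0,0,0,1.8925],
  [0.04,0,0,0,0],
])

```text
time: 13.05
tool_pos: [0.41, -0.2031, 0.1514]
orientation: [0.0, -0.701, 0.714, -0.0]
force: [0.3, -0.6, -0.6]
grip_width: 0.468
finger_force: 0.0
```

```bash
python3 g.py .41,-.2038,.15 .41,-.2038,.025; python3 - <<'E'
from h import *
t=cam("top");s=cam("side")
crop(t,222,205,428,310,3,"t1.png");crop(s,255,155,395,365,2,"s1.png")
a=cv2.imread("pics/t1.png");b=cv2.imread("pics/s1.png")
o=np.zeros((600,max(a.shape[1],b.shape[1]),3),np.uint8)
b=b[180:];o[:a.shape[0],:a.shape[1]]=a;o[a.shape[0]:a.shape[0]+b.shape[0],:b.shape[1]]=b[:600-a.shape[0]];cv2.imwrite("pics/c1.png",o)
E
```

```text
t 13.05 tcp [ 0.41   -0.2031  0.1514] yaw -91.0 tilt 0.01 q [-0.03  0.07 -0.56 -0.   -0.94  0.01] F [ 0.3 -0.6 -0.6] w 0.040 ff 0.0
-> .41,-.2038,.15 shift mm 0.7 -0.0 1.4 
-> .41,-.2038,.025 shift mm 0.0 0.0 125.0
```

View pics/c1.png

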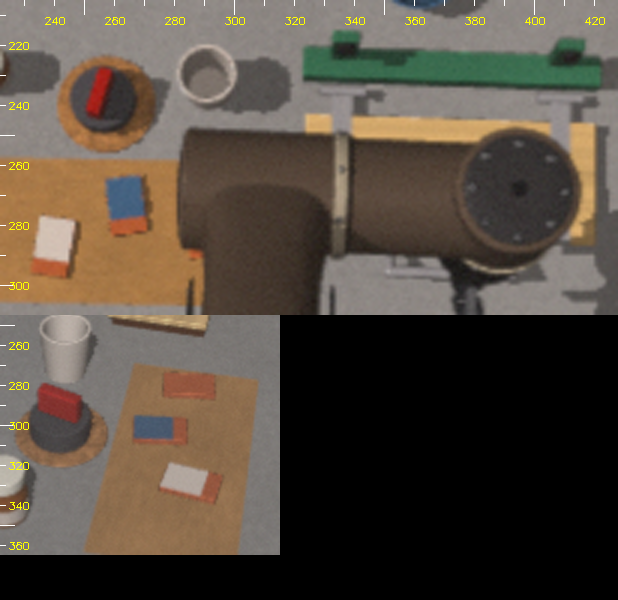

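The weight stands centred on the cork at crop (100,98), the tiles have not moved, and the arm hangs over the bar. I'll descend and grip the bar.

>>> send_rows([
  [0.04,0,0,0.02,0],
  [0.04,0,0,0.02,0],
  [0.04,0,0,0.02,0],
  [0.04,0,0,0.02,0],
  [0.04,0,0,0.02,0],
  [0.04,0,0,0.013,0],
  [0.04,0,0,0.012,0],
  [0.04,0,0,0,0],
  [0.0,0,0,0,0],
  [0.0,0,0,0,0],
  [0.0,0,0,0,0],
  [0.0,0,0,0,0],
  [0.0,0,0,0,0],
  [0.0,0,0,0,0],
])

```text
time: 14.9
tool_pos: [0.411, -0.2032, 0.027]
orientation: [0.001, -0.7, 0.714, -0.001]
force: [1.1, 0.8, 6.7]
grip_width: 0.109
finger_force: 59.0
```

```bash
python3 -c "
import numpy as np
a=np.radians(5.71)+np.linspace(0,1.72,37);x=-.201*np.cos(a);z=.201*np.sin(a)
X=np.round(1e4*(x-x[0]));Z=np.round(1e4*(z-z[0]))
print([[0,0,float(-u)/1e4,float(-v)/1e4,0] for u,v in zip(np.diff(X),np.diff(Z))])"
```

```text
[[0, 0, -0.0012, -0.0095, 0], [0, 0, -0.0016, -0.0095, 0], [0, 0, -0.0021, -0.0094, 0], [0, 0, -0.0025, -0.0092, 0], [0, 0, -0.003, -0.0092, 0], [0, 0, -0.0034, -0.0089, 0], [0, 0, -0.0038, -0.0088, 0], [0, 0, -0.0043, -0.0087, 0], [0, 0, -0.0046, -0.0084, 0], [0, 0, -0.0051, -0.0081, 0], [0, 0, -0.0054, -0.0079, 0], [0, 0, -0.0058, -0.0077, 0], [0, 0, -0.0062, -0.0074, 0], [0, 0, -0.0065, -0.007, 0], [0, 0, -0.0068, -0.0068, 0], [0, 0, -0.0072, -0.0064, 0], [0, 0, -0.0074, -0.006, 0], [0, 0, -0.0078, -0.0057, 0], [0, 0, -0.008, -0.0053, 0], [0, 0, -0.0082, -0.005, 0], [0, 0, -0.0085, -0.0045, 0], [0, 0, -0.0086, -0.0041, 0], [0, 0, -0.0089, -0.0037, 0], [0, 0, -0.009, -0.0033, 0], [0, 0, -0.0092, -0.0029, 0], [0, 0, -0.0093, -0.0024, 0], [0, 0, -0.0094, -0.0019, 0], [0, 0, -0.0095, -0.0015, 0], [0, 0, -0.0095, -0.0011, 0], [0, 0, -0.0096, -0.0006, 0], [0, 0, -0.0096, -0.0001, 0], [0, 0, -0.0096, 0.0003, 0], [0, 0, -0.0096, 0.0008, 0], [0, 0, -0.0095, 0.0013, 0], [0, 0, -0.0094, 0.0016, 0], [0, 0, -0.0094, 0.0022, 0]]
```

>>> send_rows([
  [0,0,-0.0012,-0.0095,0],
  [0,0,-0.0016,-0.0095,0],
  [0,0,-0.0021,-0.0094,0],
  [0,0,-0.0025,-0.0092,0],
  [0,0,-0.003,-0.0092,0],
  [0,0,-0.0034,-0.0089,0],
  [0,0,0,0,0],
])

```text
time: 15.78
tool_pos: [0.424, -0.2033, 0.0825]
orientation: [0.0, -0.7, 0.714, -0.0]
force: [2.5, -2.3, -3.6]
grip_width: 0.111
finger_force: 58.7
```

Tracking the arc well with a small force.

>>> send_rows([
  [0,0,-0.0038,-0.0088,0],
  [0,0,-0.0043,-0.0087,0],
  [0,0,-0.0046,-0.0084,0],
  [0,0,-0.0051,-0.0081,0],
  [0,0,-0.0054,-0.0079,0],
  [0,0,-0.0058,-0.0077,0],
  [0,0,-0.0062,-0.0074,0],
  [0,0,-0.0065,-0.007,0],
  [0,0,-0.0068,-0.0068,0],
  [0,0,-0.0072,-0.0064,0],
  [0,0,-0.0074,-0.006,0],
  [0,0,-0.0078,-0.0057,0],
  [0,0,-0.008,-0.0053,0],
  [0,0,-0.0082,-0.005,0],
])

```text
time: 17.52
tool_pos: [0.5082, -0.2052, 0.1835]
orientation: [-0.002, -0.7, 0.714, 0.001]
force: [-15.8, 5.1, 20.3]
grip_width: 0.11
finger_force: 61.1
```

>>> send_rows([
  [0,0,-0.0085,-0.0045,0],
  [0,0,-0.0086,-0.0041,0],
  [0,0,-0.0089,-0.0037,0],
  [0,0,-0.009,-0.0033,0],
  [0,0,-0.0092,-0.0029,0],
  [0,0,-0.0093,-0.0024,0],
  [0,0,-0.0094,-0.0019,0],
  [0,0,-0.0095,-0.0015,0],
  [0,0,-0.0095,-0.0011,0],
  [0,0,-0.0096,-0.0006,0],
  [0,0,-0.0096,-0.0001,0],
  [0,0,0,0,0],
])

```text
time: 19.02
tool_pos: [0.6136, -0.2069, 0.209]
orientation: [0.001, -0.7, 0.714, -0.001]
force: [-1.8, 3.2, 7.7]
grip_width: 0.114
finger_force: 64.2
```

>>> send_rows([
  [0,0,-0.0096,0.0003,0],
  [0,0,-0.0096,0.0008,0],
  [0,0,-0.0095,0.0013,0],
  [0,0,-0.0094,0.0016,0],
  [0,0,-0.0094,0.0022,0],
  [0,0,0,0,0],
])

```text
time: 19.77
tool_pos: [0.6611, -0.2079, 0.201]
orientation: [0.0, -0.7, 0.714, -0.001]
force: [0.5, -0.1, 3.3]
grip_width: 0.113
finger_force: 66.5
```

>>> send_rows([
  [0,0,-0.002,0.0005,0],
  [0,0,0,0,0],
  [0.03,0,0,0,0],
  [0.03,0,0,0,0],
  [0.03,0,0,0,0],
  [0.03,0,0,0,0],
  [0.03,0,0,-0.01,0],
  [0.03,0,0,-0.02,0],
  [0.03,0,0,-0.02,0],
  [0.03,0,0,-0.02,0],
  [0.03,0,0.03,0,0],
  [0.03,0,0.04,0,0],
  [0.03,0,0.04,0,0],
  [0.03,0,0.04,0,0],
  [0.03,0,0.04,0,0],
  [0.03,0,0,0,0],
])

```text
time: 21.78
tool_pos: [0.4697, -0.2044, 0.2725]
orientation: [0.001, -0.7, 0.714, -0.001]
force: [0.9, -0.9, 1.5]
grip_width: 0.349
finger_force: 0.0
```

```bash
python3 g.py .43,.0,.25; python3 - <<'E'
from h import *
t=cam("top");s=cam("side")
crop(t,222,205,428,310,3,"t1.png");crop(s,255,120,395,365,2,"s1.png")
a=cv2.imread("pics/t1.png");b=cv2.imread("pics/s1.png")[:280]
o=np.zeros((600,a.shape[1],3),np.uint8)
o[:a.shape[0]]=a;o[a.shape[0]:a.shape[0]+b.shape[0],:b.shape[1]]=b;cv2.imwrite("pics/c2.png",o)
E
```

```text
t 21.77 tcp [ 0.4697 -0.2044  0.2725] yaw -91.1 tilt 0.16 q [-0.03  0.06 -0.28 -0.   -1.23  0.01] F [ 0.9 -0.9  1.5] w 0.030 ff 0.0
-> .43,.0,.25 shift mm -203.6 43.7 22.5
```

View pics/c2.png

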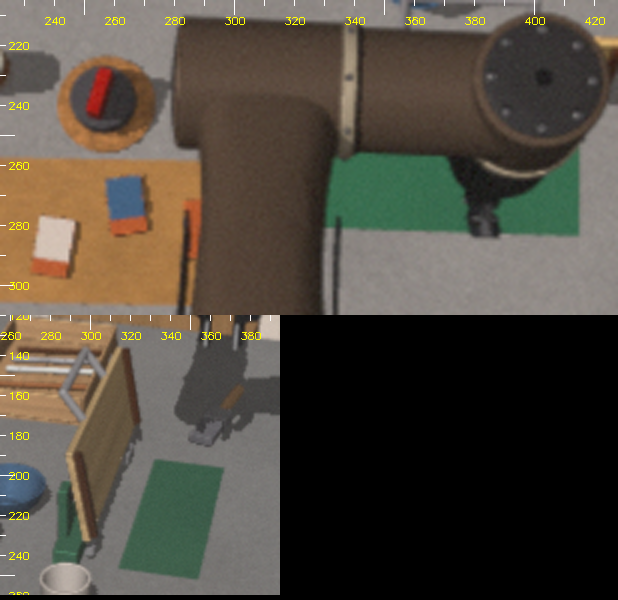

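The cover rests open on its stop, and the mat is clear. Its corners in the side crop are about (155,459), (224,467), (198,578) and (120,569).

```bash
python3 - <<'E'
from h import *
s=cam("side");t=cam("top")
P=[atz(s,(a/2+255,(b-315)/2+120),0)[:2] for a,b in [(155,459),(224,467),(198,578),(120,569)]]
P=np.array(P);print(P.round(4),P.mean(0).round(4))
print(atz(t,(579/3+222,236/3+205),0))
r=np.radians(-1.1);h=np.array([np.cos(r),np.sin(r)])
d=(P[0]+P[3]-P[1]-P[2])/2; l=(P[2]+P[3]-P[0]-P[1])/2;print(np.linalg.norm(d),np.linalg.norm(l),np.degrees(np.arctan2(-l[0],l[1])))
E
python3 g.py .44,0.06,.2,9.1 .462,.0606,.15,9.1
```

```text
[[ 0.5683 -0.3527]
 [ 0.4588 -0.3531]
 [ 0.4648 -0.0631]
 [ 0.571  -0.0603]] [ 0.5158 -0.2073]
[ 0.46091685 -0.34898606  0.        ]
0.10786588184330037 0.29118771707753166 -0.8484603843348771
t 21.98 tcp [ 0.4724 -0.2043  0.271 ] yaw -91.1 tilt 0.04 q [-0.03  0.07 -0.27  0.   -1.23  0.01] F [-0.1 -0.3  0.5] w 0.030 ff 0.0
-> .44,0.06,.2,9.1 shift mm -263.7 37.4 71.0 turn -20.04
-> .462,.0606,.15,9.1 shift mm 21.8 2.9 50.0 turn -0.00
```

>>> send_rows([
  [0.06,-0.033,0.0047,0.0089,0],
  [0.06,-0.033,0.0047,0.0089,0],
  [0.06,-0.033,0.0047,0.0089,0],
  [0.06,-0.033,0.0047,0.0089,0],
  [0.06,-0.033,0.0047,0.0089,0],
  [0.06,-0.033,0.0047,0.0089,0],
  [0.06,-0.033,0.0047,0.0089,0],
  [0.06,-0.033,0.0047,0.0089,0],
  [0.06,0,0,0,-1.67],
  [0.06,0,0,0,-1.67],
  [0.06,0,0,0,-1.67],
  [0.06,0,0,0,-1.67],
  [0.06,0,0,0,-1.67],
  [0.06,0,0,0,-1.67],
  [0.06,0,0,0,-1.67],
  [0.06,0,0,0,-1.67],
  [0.06,0,0,0,-1.67],
  [0.06,0,0,0,-1.67],
  [0.06,0,0,0,-1.67],
  [0.06,0,0,0,-1.67],
])

```text
time: 24.48
tool_pos: [0.4397, 0.0609, 0.1991]
orientation: [0.0, 0.997, 0.082, -0.0]
force: [0.7, -0.4, 0.1]
grip_width: 0.703
finger_force: 0.0
```

```bash
python3 g.py .462,.0606,.025,9.1; python3 - <<'E'
from h import *
s=cam("side")
crop(s,255,240,415,390,4,"s3.png")
E
```

```text
t 24.48 tcp [0.4397 0.0609 0.1991] yaw 9.4 tilt 0.05 q [ 0.58 -0.01 -0.52  0.   -1.06  1.15] F [ 0.7 -0.4  0.1] w 0.060 ff 0.0
-> .462,.0606,.025,9.1 shift mm 22.0 3.9 174.1 turn 0.06
```

View pics/s3.png

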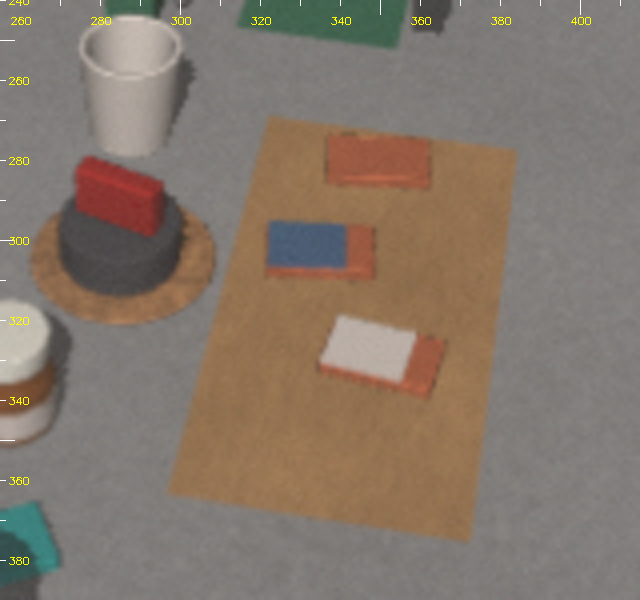

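Tile top centres in this crop are terracotta (378,157), blue (321,245) and white (384,352). I'll check those against the top-view positions.

```bash
python3 - <<'E'
from h import *
s=cam("side")
for n,c in {"terra":[(328,133),(430,138),(430,180),(325,178)],"blue":[(267,221),(375,226),(375,267),(266,267)],"white":[(340,316),(445,338),(430,388),(320,365)]}.items():
    P=np.array([atz(s,(a/4+255,b/4+240),.009)[:2] for a,b in c]); d=P[0]+P[3]-P[1]-P[2]
    print(n,P.mean(0).round(4),np.degrees(np.arctan2(d[1],d[0])))
E
```

```text
terra [0.4612 0.0625] 9.005661608032858
blue [0.4845 0.1482] 9.90627637871521
white [0.437  0.2262] -4.637494797377489
```

>>> send_rows([
  [0.055,0.022,0.0035,0.0,0.06],
  [0.055,0,0,0.03,0],
  [0.055,0,0,0.03,0],
  [0.055,0,0,0.03,0],
  [0.055,0,0,0.03,0],
  [0.055,0,0,0.03,0],
  [0.055,0,0,0.02,0],
  [0.055,0,0,0.01,0],
  [0.055,0,0,0.006,0],
  [0.055,0,0,0.004,0],
  [0.055,0,0,0.0,0],
])

```text
time: 25.95
tool_pos: [0.4615, 0.0605, 0.0096]
orientation: [-0.0, 0.997, 0.077, 0.0]
force: [0.5, -0.4, -0.1]
grip_width: 0.64
finger_force: 0.0
```

>>> send_rows([
  [0.055,0,0,0.002,0],
  [0.055,0,0,0.002,0],
  [0.055,0,0,0.001,0],
  [0.055,0,0,0,0],
])

```text
time: 26.45
tool_pos: [0.4612, 0.0604, 0.0044]
orientation: [0.0, 0.997, 0.077, -0.0]
force: [-0.8, 0.1, -0.8]
grip_width: 0.642
finger_force: 0.0
```

>>> send_rows([
  [0.045,0,0,0,0],
  [0.035,0,0,0,0],
  [0.035,0,0,0,0],
  [0.035,0,0,0,0],
])

```text
time: 26.95
tool_pos: [0.4613, 0.0604, 0.0049]
orientation: [-0.0, 0.997, 0.077, 0.0]
force: [-2.4, 0.0, 8.0]
grip_width: 0.434
finger_force: 59.1
```

```bash
python3 g.py .5135,-.291,.005,-1
```

```text
t 26.95 tcp [0.4613 0.0604 0.0049] yaw 8.8 tilt 0.02 q [ 0.56  0.3  -0.71  0.   -0.55  1.17] F [-2.4  0.   8. ] w 0.037 ff 59.1
-> .5135,-.291,.005,-1 shift mm -2.3 355.3 -0.1 turn 1.96
```

>>> send_rows([
  [0.035,0,0.01,0,0],
  [0.035,0,0.02,0,0],
  [0.035,0,0.02,0,0],
  [0.035,0,0.02,0,0],
  [0.035,0,0.02,0,0],
  [0.035,0,0.02,0,0],
  [0.035,0,0.02,0,0],
  [0.035,0,0.02,0,0],
  [0.035,0,0.02,0,0],
  [0.035,0,0.02,0,0],
  [0.035,0,0.02,0,0],
  [0.035,0,0.02,0,0],
  [0.035,0,0.02,0,0],
  [0.035,0,0.02,0,0],
  [0.035,0,0.02,0,0],
  [0.035,0,0.02,0,0],
  [0.035,0,0.02,0,0],
  [0.035,-0.002,0.02,0,0],
  [0.035,0,0.005,0,1.0],
  [0.035,0,0,0,1.0],
])

```text
time: 29.45
tool_pos: [0.5141, -0.2919, 0.005]
orientation: [0.0, 1.0, -0.012, 0.001]
force: [0.6, -0.7, 6.3]
grip_width: 0.434
finger_force: 60.4
```

>>> send_rows([
  [0.035,0,0,0,0],
  [0.05,0,0,0,0],
  [0.055,0,0,0,0],
  [0.055,0,0,0,0],
  [0.055,0,0,0,0],
  [0.055,0,0,-0.01,0],
  [0.055,0,0,-0.03,0],
  [0.055,0,0,-0.03,0],
  [0.055,0,0,-0.03,0],
])

```text
time: 30.58
tool_pos: [0.5136, -0.2907, 0.1061]
orientation: [0.0, 1.0, -0.01, 0.0]
force: [-0.0, -0.7, 0.6]
grip_width: 0.641
finger_force: 0.0
```

```bash
python3 g.py .485,.1476,.1,8 ; python3 - <<'E'
from h import *
s=cam("side")
crop(s,255,165,415,365,3,"s4.png")
E
```

```text
t 30.57 tcp [ 0.5136 -0.2907  0.1061] yaw -1.2 tilt 0.03 q [-0.18  0.33 -0.34  0.   -0.9   1.73] F [-0.  -0.7  0.6] w 0.055 ff 0.0
-> .485,.1476,.1,8 shift mm -37.7 -437.6 6.1 turn -1.84
```

View pics/s4.png

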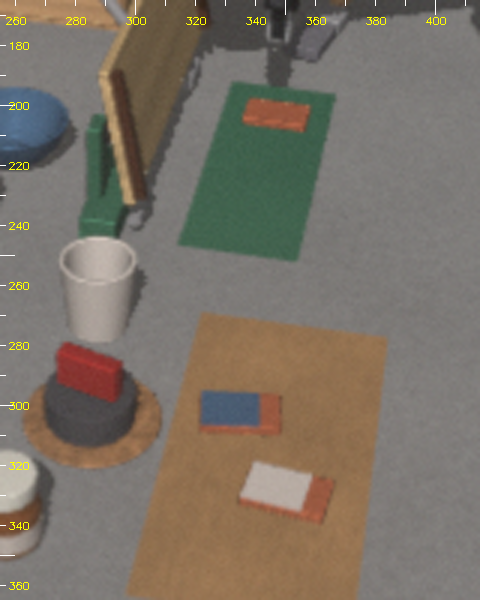

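Terracotta lies flat on the mat, its top centre at crop (276,113). Blue and white have not moved. Next is blue.

>>> send_rows([
  [0.055,-0.003,-0.034,0,0],
  [0.055,-0.003,-0.034,0,0],
  [0.055,-0.003,-0.034,0,0],
  [0.055,-0.003,-0.034,0,0],
  [0.055,-0.003,-0.034,0,0],
  [0.055,-0.003,-0.034,0,0],
  [0.055,-0.003,-0.034,0,0],
  [0.055,-0.003,-0.034,0,0],
  [0.055,-0.003,-0.034,0,0],
  [0.055,-0.003,-0.034,0,0],
  [0.055,-0.003,-0.034,0,0],
  [0.055,-0.003,-0.034,0,0],
  [0.055,-0.002,-0.03,0,0],
  [0.055,0,0,0,-1.84],
  [0.055,0,0,0.03,0],
  [0.055,0,0,0.03,0],
  [0.055,0,0,0.02,0],
])

```text
time: 32.75
tool_pos: [0.4845, 0.1479, 0.0238]
orientation: [0.0, 0.998, 0.07, -0.0]
force: [-0.0, -0.1, -0.2]
grip_width: 0.647
finger_force: 0.0
```

```bash
python3 g.py .485,.1476,.0045,8 ; python3 - <<'E'
from h import *
s=cam("side")
b=s["image"][285:345,310:375].astype(int)
m=(b[:,:,2]>b[:,:,0]+25); y,x=np.nonzero(m); print(m.sum(),x.mean()+310,y.mean()+285)
E
```

```text
t 32.75 tcp [0.4845 0.1479 0.0238] yaw 8.0 tilt 0.01 q [ 0.68  0.32 -0.61 -0.   -0.64  1.03] F [-0.  -0.1 -0.2] w 0.055 ff 0.0
-> .485,.1476,.0045,8 shift mm 0.4 0.4 19.3 turn 0.00
76 326.3157894736842 300.44736842105266
```

>>> send_rows([
  [0.055,0,0,0.01,0],
  [0.055,0,0,0.006,0],
  [0.055,0,0,0.003,0],
  [0.055,0,0,0.0,0],
  [0.045,0,0,0,0],
  [0.035,0,0,0,0],
  [0.035,0,0,0,0],
  [0.035,0,0,0,0],
])

```text
time: 33.8
tool_pos: [0.485, 0.1481, 0.0063]
orientation: [-0.0, 0.998, 0.07, 0.0]
force: [-2.9, -0.7, 7.9]
grip_width: 0.423
finger_force: 58.7
```

```bash
python3 g.py .515,-.206,.005,-1
```

```text
t 33.80 tcp [0.485  0.1481 0.0063] yaw 8.0 tilt 0.05 q [ 0.68  0.35 -0.62  0.   -0.6   1.03] F [-2.9 -0.7  7.9] w 0.036 ff 58.7
-> .515,-.206,.005,-1 shift mm -19.7 354.8 1.3 turn 1.80
```

>>> send_rows([
  [0.035,0,0.01,0,0],
  [0.035,-0.001,0.02,0,0],
  [0.035,-0.001,0.02,0,0],
  [0.035,-0.001,0.02,0,0],
  [0.035,-0.001,0.02,0,0],
  [0.035,-0.001,0.02,0,0],
  [0.035,-0.001,0.02,0,0],
  [0.035,-0.001,0.02,0,0],
  [0.035,-0.001,0.02,0,0],
  [0.035,-0.001,0.02,0,0],
  [0.035,-0.001,0.02,0,0],
  [0.035,-0.001,0.02,0,0],
  [0.035,-0.001,0.02,0,0],
  [0.035,-0.001,0.02,0,0],
  [0.035,-0.001,0.02,0,0],
  [0.035,-0.002,0.02,0,0],
  [0.035,-0.002,0.02,0,0],
  [0.035,-0.002,0.02,0,0],
  [0.035,0,0.005,0,0.9],
  [0.035,0,0,0,0.9],
])

```text
time: 36.3
tool_pos: [0.515, -0.2075, 0.0063]
orientation: [0.0, 1.0, -0.01, 0.001]
force: [0.6, -1.6, 7.9]
grip_width: 0.425
finger_force: 58.8
```

>>> send_rows([
  [0.035,0,0,0,0],
  [0.05,0,0,0,0],
  [0.055,0,0,0,0],
  [0.055,0,0,0,0],
  [0.055,0,0,0,0],
  [0.055,0,0,-0.01,0],
  [0.055,0,0,-0.03,0],
  [0.055,0,0,-0.03,0],
  [0.055,0,0,-0.03,0],
])

```text
time: 37.42
tool_pos: [0.5144, -0.2063, 0.1071]
orientation: [0.0, 1.0, -0.009, 0.0]
force: [0.6, 0.1, -0.2]
grip_width: 0.643
finger_force: 0.0
```

```bash
python3 g.py .438,.2258,.1,-6 ; python3 - <<'E'
from h import *
s=cam("side")
crop(s,255,165,415,365,3,"s5.png")
E
```

```text
t 37.42 tcp [ 0.5144 -0.2063  0.1071] yaw -1.0 tilt 0.03 q [-0.03  0.28 -0.42  0.   -0.87  1.58] F [ 0.6  0.1 -0.2] w 0.055 ff 0.0
-> .438,.2258,.1,-6 shift mm -83.8 -430.7 7.1 turn 1.00
```

View pics/s5.png

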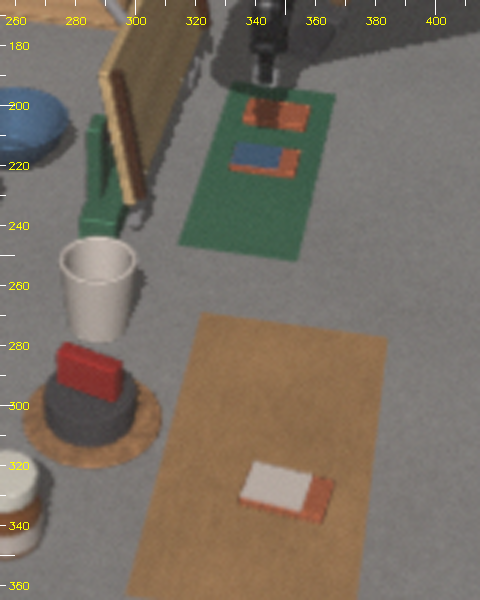

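Blue is flat on the mat at crop (264,160), and white has not moved. White is next.

>>> send_rows([
  [0.055,-0.0065,-0.0331,0,0],
  [0.055,-0.0065,-0.0331,0,0],
  [0.055,-0.0065,-0.0331,0,0],
  [0.055,-0.0065,-0.0331,0,0],
  [0.055,-0.0065,-0.0331,0,0],
  [0.055,-0.0065,-0.0331,0,0],
  [0.055,-0.0065,-0.0331,0,0],
  [0.055,-0.0065,-0.0331,0,0],
  [0.055,-0.0065,-0.0331,0,0],
  [0.055,-0.0065,-0.0331,0,0],
  [0.055,-0.0065,-0.0331,0,0],
  [0.055,-0.0065,-0.0331,0,0],
  [0.055,-0.0058,-0.0331,0,1.0],
  [0.055,0,0,0.03,0],
  [0.055,0,0,0.03,0],
  [0.055,0,0,0.02,0],
  [0.055,0,0,0.0,0],
])

```text
time: 39.6
tool_pos: [0.4374, 0.2247, 0.0246]
orientation: [0.001, 0.999, -0.052, -0.001]
force: [-0.0, -0.4, 1.4]
grip_width: 0.644
finger_force: 0.0
```

```bash
python3 g.py .438,.2258,.0045,-6 ; python3 - <<'E'
from h import *
s=cam("side")
crop(s,255,165,415,365,3,"s6.png")
E
```

```text
t 39.60 tcp [0.4374 0.2247 0.0246] yaw -6.0 tilt 0.15 q [ 0.88  0.31 -0.64 -0.   -0.63  0.59] F [-0.  -0.4  1.4] w 0.055 ff 0.0
-> .438,.2258,.0045,-6 shift mm 0.5 -1.2 20.1 turn 0.00
```

View pics/s6.png

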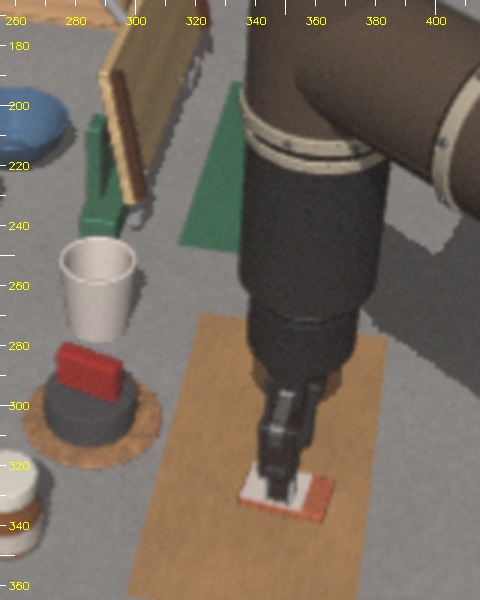

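The gripper is over the white tile's middle at crop (285,490), straddling it. I'll lower and grip.

>>> send_rows([
  [0.055,0,-0.001,0.01,0],
  [0.055,0,0,0.006,0],
  [0.055,0,0,0.003,0],
  [0.055,0,0,0.0,0],
  [0.045,0,0,0,0],
  [0.035,0,0,0,0],
  [0.035,0,0,0,0],
  [0.035,0,0,0,0],
])

```text
time: 40.65
tool_pos: [0.4383, 0.2264, 0.0071]
orientation: [-0.0, 0.999, -0.052, 0.0]
force: [-2.5, -0.9, 7.4]
grip_width: 0.419
finger_force: 45.8
```

```bash
python3 g.py .5165,-.121,.005,-1
```

```text
t 40.65 tcp [0.4383 0.2264 0.0071] yaw -6.0 tilt 0.03 q [ 0.88  0.34 -0.65  0.   -0.58  0.59] F [-2.5 -0.9  7.4] w 0.036 ff 45.8
-> .5165,-.121,.005,-1 shift mm 114.0 337.4 2.1 turn -1.00
```

>>> send_rows([
  [0.02,0,0,0,0],
  [0.02,0.006,0.018,0,0],
  [0.02,0.006,0.018,0,0],
  [0.02,0.006,0.018,0,0],
  [0.02,0.006,0.018,0,0],
  [0.02,0.006,0.018,0,0],
  [0.02,0.006,0.018,0,0],
  [0.02,0.006,0.018,0,0],
  [0.02,0.006,0.018,0,0],
  [0.02,0.006,0.018,0,0],
  [0.02,0.006,0.018,0,0],
  [0.02,0.006,0.018,0,0],
  [0.02,0.006,0.018,0,0],
  [0.02,0.006,0.018,0,0],
  [0.02,0.006,0.018,0,0],
  [0.02,0.006,0.018,0,0],
  [0.02,0.006,0.018,0,0],
  [0.02,0.006,0.018,0,0],
  [0.02,0.006,0.018,0,0],
  [0.02,0.006,0.013,0,-1.0],
])

```text
time: 43.15
tool_pos: [0.5192, -0.1204, 0.0091]
orientation: [-0.001, 1.0, -0.008, 0.003]
force: [-2.4, 12.8, 22.9]
grip_width: 0.235
finger_force: 11.7
```

>>> send_rows([
  [0.02,0,0,0,0],
  [0.05,0,0,0,0],
  [0.055,0,0,0,0],
  [0.055,0,0,0,0],
  [0.055,0,0,0,0],
  [0.055,0,0,-0.01,0],
  [0.055,0,0,-0.03,0],
  [0.055,0,0,-0.03,0],
  [0.055,0,0,-0.03,0],
  [0.055,0,0,-0.04,0],
  [0.055,0,0,-0.04,0],
  [0.055,0,0,-0.04,0],
])

```text
time: 44.65
tool_pos: [0.516, -0.1207, 0.2285]
orientation: [-0.0, 1.0, -0.009, 0.0]
force: [0.8, -0.4, 0.4]
grip_width: 0.641
finger_force: 0.0
```

```bash
python3 g.py .46,-.2067,.24,-91.1 ; python3 - <<'E'
from h import *
s=cam("side")
crop(s,255,125,415,285,3,"s7.png")
E
```

```text
t 44.65 tcp [ 0.516  -0.1207  0.2285] yaw -1.0 tilt 0.03 q [ 0.14  0.12 -0.31  0.   -1.14  1.41] F [ 0.8 -0.4  0.4] w 0.055 ff 0.0
-> .46,-.2067,.24,-91.1 shift mm -54.5 86.9 -11.5 turn 18.02
```

View pics/s7.png

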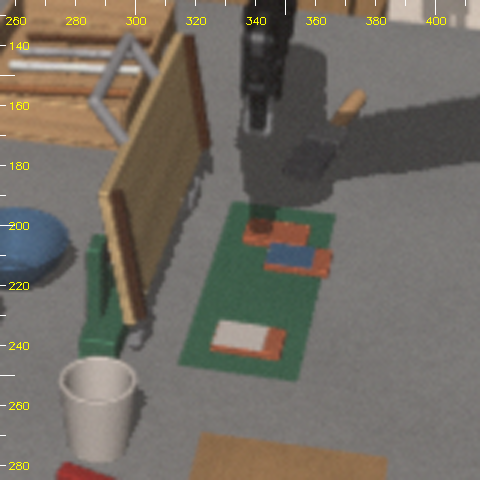

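White is on the mat at crop (247,340). Blue has been knocked forward and to the right, to about (298,258), by the announced disturbance. I'll measure all three.

```bash
python3 - <<'E'
from h import *
s=cam("side")
r=np.radians(-1.0);ux=np.array([np.cos(r),np.sin(r)]);uy=np.array([-ux[1],ux[0]])
for n,c in {"terra":[(247,221),(310,226),(306,242),(243,240)],"blue":[(268,243),(333,251),(330,272),(265,265)],"white":[(218,320),(285,330),(279,357),(210,347)]}.items():
    P=np.array([atz(s,(a/3+255,b/3+125),.009)[:2] for a,b in c]); d=P[0]+P[3]-P[1]-P[2];m=P.mean(0);e=m-[.5155,-.2065]
    print(n,m.round(4),"yaw",np.degrees(np.arctan2(d[1],d[0])).round(1),"bed",(e@ux).round(4),(e@uy).round(4),"len",np.linalg.norm(d)/2)
t=cam("top");crop(t,310,220,430,310,4,"t7.png")
E
```

```text
terra [ 0.5136 -0.2883] yaw 6.8 bed -0.0004 -0.0818 len 0.06383096765364756
blue [ 0.4858 -0.2468] yaw 0.7 bed -0.029 -0.0408 len 0.06469600347869879
white [ 0.5157 -0.103 ] yaw -1.7 bed -0.0016 0.1035 len 0.0634191991826495
```

View pics/t7.png

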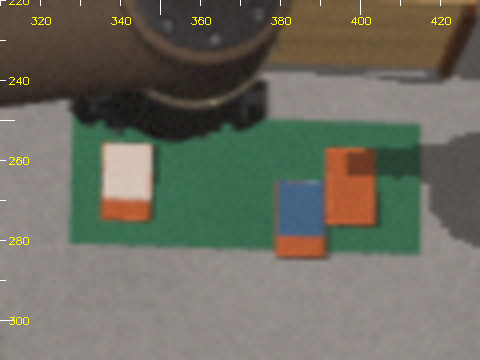

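```bash
python3 - <<'E'
from h import *
t=cam("top")
for n,c in {"terra":[(325,147),(374,147),(376,224),(327,226)],"blue":[(276,181),(325,181),(326,257),(275,257)],"white":[(103,143),(153,143),(151,220),(101,220)]}.items():
    P=np.array([atz(t,(a/4+310,b/4+220),.009)[:2] for a,b in c]);print(n,P.mean(0).round(4),P[2:,0].round(4))
E
python3 g.py .42,-.246,.2 .42,-.246,.004
```

```text
terra [ 0.516  -0.2907] [0.4845 0.4823]
blue [ 0.4879 -0.2491] [0.4566 0.456 ]
white [ 0.5168 -0.1064] [0.485  0.4844]
t 44.85 tcp [ 0.5164 -0.1206  0.2275] yaw -1.0 tilt 0.13 q [ 0.14  0.12 -0.31 -0.   -1.13  1.41] F [-1.2  0.  -0.5] w 0.055 ff 0.0
-> .42,-.246,.2 shift mm -94.2 127.1 27.5 
-> .42,-.246,.004 shift mm 0.0 0.0 196.0
```

>>> send_rows([
  [0.01,-0.0157,0.0212,0.003,0],
  [0.01,-0.0157,0.0212,0.003,0],
  [0.01,-0.0157,0.0212,0.003,0],
  [0.01,-0.0157,0.0212,0.003,0],
  [0.01,-0.0157,0.0212,0.003,0],
  [0.01,-0.0157,0.0212,0.003,0],
  [0.01,0,0,0.03,0],
  [0.01,0,0,0.03,0],
  [0.01,0,0,0.03,0],
  [0.01,0,0,0.03,0],
  [0.01,0,0,0.03,0],
  [0.01,0,0,0.03,0],
  [0.01,0,0,0.01,0],
  [0.01,0,0,0,0],
])

```text
time: 46.6
tool_pos: [0.4192, -0.2462, 0.0178]
orientation: [-0.0, 1.0, -0.009, -0.001]
force: [0.1, -0.2, 0.2]
grip_width: 0.12
finger_force: 0.0
```

>>> send_rows([
  [0.01,0,0,0.002,0],
  [0.01,0.005,0,0.002,0],
  [0.01,0.005,0,0,0],
  [0.01,0.005,0,0,0],
  [0.01,0.005,0,0,0],
  [0.01,0.005,0,0,0],
  [0.01,0.005,0,0,0],
  [0.01,0.005,0,0,0],
])

```text
time: 47.6
tool_pos: [0.4552, -0.2469, 0.0144]
orientation: [-0.0, 1.0, -0.009, -0.0]
force: [-0.0, -0.3, -0.5]
grip_width: 0.12
finger_force: 0.0
```

>>> send_rows([
  [0.01,-0.02,0,0,0],
  [0.01,-0.02,0,0,0],
  [0.01,0,0,0,0],
  [0.01,0,0,0.005,0],
  [0.01,0,0,0.003,0],
  [0.01,0,0,0.001,0],
  [0.01,0,0,0.001,0],
  [0.01,0,0,0,0],
])

```text
time: 48.6
tool_pos: [0.4149, -0.2462, 0.0043]
orientation: [-0.0, 1.0, -0.009, -0.0]
force: [-0.5, 0.4, 0.3]
grip_width: 0.119
finger_force: 0.0
```

>>> send_rows([
  [0.01,0.006,0,0,0],
  [0.01,0.006,0,0,0],
  [0.01,0.006,0,0,0],
  [0.01,0.006,0,0,0],
  [0.01,0.004,0,0,0],
  [0.01,0.004,0,0,0],
  [0.01,0.004,0,0,0],
  [0.01,0.004,0,0,0],
  [0.01,0.004,0,0,0],
  [0.01,0.004,0,0,0],
  [0.01,0.004,0,0,0],
  [0.01,0.003,0,0,0],
  [0.01,0,0,0,0],
  [0.01,-0.015,0,0,0],
  [0.01,-0.015,0,0,0],
  [0.01,0,0,-0.03,0],
  [0.01,0,0,-0.04,0],
  [0.01,0,0,-0.04,0],
])

```text
time: 50.85
tool_pos: [0.4383, -0.2465, 0.1154]
orientation: [-0.0, 1.0, -0.009, -0.0]
force: [1.2, -0.1, 0.2]
grip_width: 0.116
finger_force: 0.0
```

```bash
python3 g.py; python3 - <<'E'
from h import *
s=cam("side");crop(s,255,125,415,285,3,"s8.png")
E
```

```text
t 50.85 tcp [ 0.4383 -0.2465  0.1154] yaw -1.0 tilt 0.05 q [-0.12  0.19 -0.52 -0.   -0.86  1.67] F [ 1.2 -0.1  0.2] w 0.010 ff 0.0
```

View pics/s8.png

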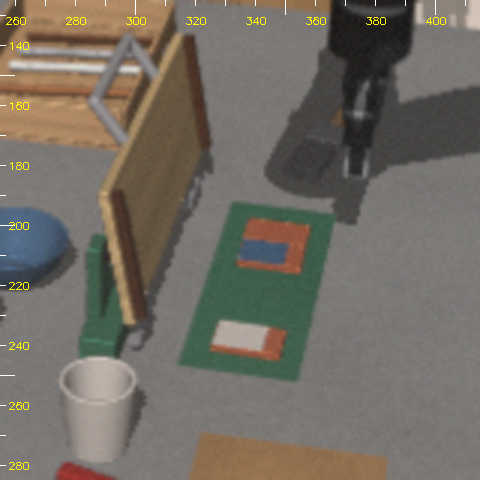

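All tiles lie flat on the mat: blue at crop (270,253) is beside terracotta, white at (247,340). Now I'll approach the open cover's bar from above.

>>> send_rows([
  [0.03,0,0,-0.04,0],
  [0.03,0,0,-0.04,0],
  [0.03,0,0,-0.04,0],
  [0.03,0,0,-0.04,0],
  [0.03,0,0,0,1.8],
  [0.03,0,0,0,1.8],
  [0.03,0,0,0,1.8],
  [0.03,0,0,0,1.8],
  [0.03,0,0,0,1.8],
  [0.03,0,0,0,1.8],
  [0.03,0,0,0,1.8],
  [0.03,0,0,0,1.8],
  [0.03,0,0,0,1.8],
  [0.03,0,0,0,1.8],
  [0.03,0,0,0,0],
])

```text
time: 52.78
tool_pos: [0.4389, -0.2465, 0.274]
orientation: [-0.0, -0.701, 0.713, 0.0]
force: [0.9, -0.1, -0.1]
grip_width: 0.352
finger_force: 0.0
```

```bash
python3 g.py .6665,-.2078,.275,-91.1 .6665,-.2078,.200
```

```text
t 52.77 tcp [ 0.4389 -0.2465  0.274 ] yaw -91.0 tilt 0.02 q [-0.12  0.05 -0.29 -0.   -1.24  0.1 ] F [ 0.9 -0.1 -0.1] w 0.030 ff 0.0
-> .6665,-.2078,.275,-91.1 shift mm -42.5 -226.9 -1.0 turn 0.03
-> .6665,-.2078,.200 shift mm 0.0 0.0 75.0
```

```bash
python3 - <<'E'
from h import *
s=cam("side");print(proj(s,[[.6676,-.143,.2132],[.6654,-.273,.2132]]),"seen (286,157) (298,137)")
E
```

```text
[[286.50921773 158.97029732]
 [297.60681791 137.92517663]] seen (286,157) (298,137)
```

>>> send_rows([
  [0.03,-0.006,-0.0325,0,0],
  [0.03,-0.006,-0.0325,0,0],
  [0.03,-0.006,-0.0325,0,0],
  [0.03,-0.006,-0.0325,0,0],
  [0.03,-0.006,-0.0325,0,0],
  [0.03,-0.006,-0.0325,0,0],
  [0.03,-0.0065,-0.0319,0,0],
  [0.03,0,0,0,0],
])

```text
time: 53.82
tool_pos: [0.6686, -0.2075, 0.2725]
orientation: [-0.001, -0.702, 0.712, 0.001]
force: [-0.6, 0.9, -0.2]
grip_width: 0.352
finger_force: 0.0
```

Projection matches the bar. I'll descend, watching the force.

>>> send_rows([
  [0.03,0,0.001,0.02,0],
  [0.03,0,0,0.02,0],
  [0.03,0,0,0.015,0],
  [0.03,0,0,0.01,0],
  [0.03,0,0,0.008,0],
  [0.03,0,0,0,0],
])

```text
time: 54.58
tool_pos: [0.6664, -0.208, 0.201]
orientation: [-0.0, -0.701, 0.713, 0.0]
force: [0.4, 0.6, 0.0]
grip_width: 0.352
finger_force: 0.0
```

>>> send_rows([
  [0.0,0,0,0,0],
  [0.0,0,0,0,0],
  [0.0,0,0,0,0],
  [0.0,0,0,0,0],
  [0.0,0,0,0,0],
])

```text
time: 55.2
tool_pos: [0.6663, -0.2081, 0.2022]
orientation: [-0.0, -0.701, 0.713, -0.0]
force: [-4.7, 0.9, 6.0]
grip_width: 0.113
finger_force: 58.8
```

```bash
python3 g.py; python3 -c "
import numpy as np
a=np.radians(5.71)+np.linspace(1.74,0,40);x=-.201*np.cos(a);z=.201*np.sin(a)
X=np.round(1e4*(x-x[0]));Z=np.round(1e4*(z-z[0]))
print([[0,0,float(-u)/1e4,float(-v)/1e4,0] for u,v in zip(np.diff(X),np.diff(Z))])"
```

```text
t 55.20 tcp [ 0.6663 -0.2081  0.2022] yaw -91.0 tilt 0.02 q [-0.02  0.41  0.03  0.   -1.19  0.01] F [-4.7  0.9  6. ] w 0.010 ff 58.8
[[0, 0, 0.0087, -0.0022, 0], [0, 0, 0.0088, -0.0018, 0], [0, 0, 0.0088, -0.0014, 0], [0, 0, 0.0089, -0.001, 0], [0, 0, 0.009, -0.0006, 0], [0, 0, 0.009, -0.0002, 0], [0, 0, 0.0089, 0.0002, 0], [0, 0, 0.009, 0.0006, 0], [0, 0, 0.0089, 0.0009, 0], [0, 0, 0.0088, 0.0014, 0], [0, 0, 0.0088, 0.0018, 0], [0, 0, 0.0087, 0.0022, 0], [0, 0, 0.0086, 0.0025, 0], [0, 0, 0.0085, 0.003, 0], [0, 0, 0.0083, 0.0033, 0], [0, 0, 0.0082, 0.0037, 0], [0, 0, 0.008, 0.004, 0], [0, 0, 0.0078, 0.0044, 0], [0, 0, 0.0076, 0.0047, 0], [0, 0, 0.0074, 0.0051, 0], [0, 0, 0.0072, 0.0054, 0], [0, 0, 0.0069, 0.0057, 0], [0, 0, 0.0067, 0.006, 0], [0, 0, 0.0063, 0.0063, 0], [0, 0, 0.0061, 0.0066, 0], [0, 0, 0.0058, 0.0068, 0], [0, 0, 0.0055, 0.0071, 0], [0, 0, 0.0052, 0.0074, 0], [0, 0, 0.0048, 0.0075, 0], [0, 0, 0.0045, 0.0078, 0], [0, 0, 0.0041, 0.008, 0], [0, 0, 0.0038, 0.0081, 0], [0, 0, 0.0034, 0.0083, 0], [0, 0, 0.003, 0.0084, 0], [0, 0, 0.0027, 0.0086, 0], [0, 0, 0.0022, 0.0087, 0], [0, 0, 0.0019, 0.0087, 0], [0, 0, 0.0015, 0.0089, 0], [0, 0, 0.0011, 0.0089, 0]]
```

>>> send_rows([
  [0,0,0.0087,-0.0022,0],
  [0,0,0.0088,-0.0018,0],
  [0,0,0.0088,-0.0014,0],
  [0,0,0.0089,-0.001,0],
  [0,0,0.009,-0.0006,0],
  [0,0,0.009,-0.0002,0],
  [0,0,0.0089,0.0002,0],
  [0,0,0.009,0.0006,0],
  [0,0,0.0089,0.0009,0],
  [0,0,0.0088,0.0014,0],
  [0,0,0.0088,0.0018,0],
  [0,0,0.0087,0.0022,0],
  [0,0,0.0086,0.0025,0],
])

```text
time: 56.82
tool_pos: [0.5505, -0.206, 0.1993]
orientation: [-0.0, -0.701, 0.713, 0.0]
force: [-0.3, 0.7, 6.4]
grip_width: 0.113
finger_force: 64.7
```

>>> send_rows([
  [0,0,0.0085,0.003,0],
  [0,0,0.0083,0.0033,0],
  [0,0,0.0082,0.0037,0],
  [0,0,0.008,0.004,0],
  [0,0,0.0078,0.0044,0],
  [0,0,0.0076,0.0047,0],
  [0,0,0.0074,0.0051,0],
  [0,0,0.0072,0.0054,0],
  [0,0,0.0069,0.0057,0],
  [0,0,0.0067,0.006,0],
  [0,0,0.0063,0.0063,0],
  [0,0,0.0061,0.0066,0],
  [0,0,0.0058,0.0068,0],
])

```text
time: 58.45
tool_pos: [0.456, -0.2043, 0.1334]
orientation: [-0.0, -0.701, 0.713, 0.0]
force: [-0.8, 1.7, -0.3]
grip_width: 0.112
finger_force: 67.8
```

>>> send_rows([
  [0,0,0.0055,0.0071,0],
  [0,0,0.0052,0.0074,0],
  [0,0,0.0048,0.0075,0],
  [0,0,0.0045,0.0078,0],
  [0,0,0.0041,0.008,0],
  [0,0,0.0038,0.0081,0],
  [0,0,0.0034,0.0083,0],
  [0,0,0.003,0.0084,0],
  [0,0,0.0027,0.0086,0],
  [0,0,0.0022,0.0087,0],
  [0,0,0,0,0],
])

```text
time: 59.82
tool_pos: [0.4164, -0.2036, 0.0531]
orientation: [-0.001, -0.701, 0.713, 0.001]
force: [-5.5, 2.0, 0.8]
grip_width: 0.112
finger_force: 71.9
```

>>> send_rows([
  [0,0,0.0019,0.0087,0],
  [0,0,0.0015,0.0087,0],
  [0,0,0.0011,0.006,0],
  [0,0,0,0.002,0],
  [0,0,0,0.001,0],
  [0,0,0,0,0],
])

```text
time: 60.58
tool_pos: [0.4116, -0.2035, 0.0272]
orientation: [-0.001, -0.701, 0.713, 0.001]
force: [-6.6, 2.5, -1.4]
grip_width: 0.112
finger_force: 73.0
```

>>> send_rows([
  [0,0,0,0.001,0],
  [0,0,0,0.001,0],
  [0,0,0,0.001,0],
  [0,0,0,0,0],
])

```text
time: 61.08
tool_pos: [0.4113, -0.2035, 0.0242]
orientation: [-0.001, -0.701, 0.713, 0.001]
force: [-7.5, 2.7, -1.4]
grip_width: 0.11
finger_force: 73.1
```

>>> send_rows([
  [0,0,0,0.001,0],
  [0,0,0,0.001,0],
  [0,0,0,0.001,0],
  [0,0,0,0,0],
])

```text
time: 61.58
tool_pos: [0.4111, -0.2035, 0.0222]
orientation: [-0.001, -0.701, 0.713, 0.001]
force: [-11.7, 5.8, 17.3]
grip_width: 0.108
finger_force: 74.9
```

Resistance of 17 N, so the cover is down. Releasing.

>>> send_rows([
  [0.02,0,0,0,0],
  [0.035,0,0,0,0],
  [0.035,0,0,0,0],
  [0.035,0,0,0,0],
  [0.035,0,0,0,0],
  [0.035,0,0,-0.01,0],
  [0.035,0,0,-0.03,0],
  [0.035,0,0,-0.04,0],
  [0.035,0,0,-0.04,0],
])

```text
time: 62.7
tool_pos: [0.413, -0.2037, 0.1436]
orientation: [0.0, -0.701, 0.713, -0.0]
force: [0.7, 0.7, 0.3]
grip_width: 0.407
finger_force: 0.0
```

```bash
python3 g.py .6,.1751,.142,-15.4 .6,.1751,.043; python3 - <<'E'
from h import *
s=cam("side")
a=s["image"].astype(int); b=a[255:320,265:310]; m=(b[:,:,0]>b[:,:,1]+80)&(b[:,:,0]>120);y,x=np.nonzero(m);print("grip px",m.sum(),x.mean()+265,y.mean()+255)
crop(s,255,155,395,320,4,"s9.png")
print(proj(s,[[.411+.001,-.1385,.04],[.411-.001,-.2685,.04]]))
E
```

```text
t 62.70 tcp [ 0.413  -0.2037  0.1436] yaw -91.0 tilt 0.02 q [-0.03  0.08 -0.57  0.   -0.92  0.01] F [0.7 0.7 0.3] w 0.035 ff 0.0
-> .6,.1751,.142,-15.4 shift mm -381.9 -180.5 1.6 turn -15.12
-> .6,.1751,.043 shift mm 0.0 0.0 99.0 
grip px 151 283.4834437086093 286.5364238410596
[[377.38257814 226.0107035 ]
 [381.7588659  201.25222621]]
```

View pics/s9.png

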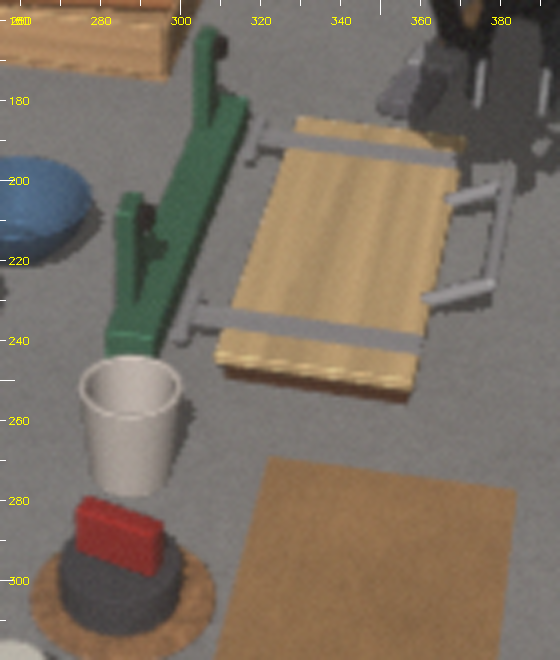

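The cover is shut (bar near end at crop (493,288), as predicted), and the weight is untouched on the cork. I'll fetch the weight.

>>> send_rows([
  [0.045,-0.0318,-0.015,0,0],
  [0.045,-0.0318,-0.015,0,0],
  [0.045,-0.0318,-0.015,0,0],
  [0.045,-0.0318,-0.015,0,0],
  [0.045,-0.0318,-0.015,0,0],
  [0.045,-0.0318,-0.015,0,0],
  [0.045,-0.0318,-0.015,0,0],
  [0.045,-0.0318,-0.015,0,0],
  [0.045,-0.0318,-0.015,0,0],
  [0.045,-0.0318,-0.015,0,0],
  [0.045,-0.0318,-0.015,0,0],
  [0.045,-0.0318,-0.015,0,0],
])

```text
time: 64.25
tool_pos: [0.6002, 0.1758, 0.1422]
orientation: [0.0, -0.701, 0.713, -0.0]
force: [0.6, -1.0, -0.2]
grip_width: 0.526
finger_force: 0.0
```

>>> send_rows([
  [0.045,0,0,0,-1.68],
  [0.045,0,0,0,-1.68],
  [0.045,0,0,0,-1.68],
  [0.045,0,0,0,-1.68],
  [0.045,0,0,0,-1.68],
  [0.045,0,0,0,-1.68],
  [0.045,0,0,0,-1.68],
  [0.045,0,0,0,-1.68],
  [0.045,0,0,0,-1.68],
  [0.045,0,0,0,0],
])

```text
time: 65.5
tool_pos: [0.5998, 0.1747, 0.1421]
orientation: [-0.0, 0.991, -0.134, 0.0]
force: [0.3, -0.7, -0.7]
grip_width: 0.525
finger_force: 0.0
```

```bash
python3 g.py .6,.1751,.042,-15.4
```

```text
t 65.50 tcp [0.5998 0.1747 0.1421] yaw -15.5 tilt 0.02 q [ 0.6   0.35 -0.22  0.   -1.    0.71] F [ 0.3 -0.7 -0.7] w 0.045 ff 0.0
-> .6,.1751,.042,-15.4 shift mm 0.1 -0.4 100.1 turn -0.01
```

>>> send_rows([
  [0.045,0,0,0.025,0],
  [0.045,0,0,0.025,0],
  [0.045,0,0,0.025,0],
  [0.045,0,0,0.015,0],
  [0.045,0,0,0.009,0],
  [0.045,0,0,0,0],
  [0.0,0,0,0,0],
  [0.0,0,0,0,0],
  [0.0,0,0,0,0],
  [0.0,0,0,0,0],
  [0.0,0,0,0,0],
  [0.0,0,0,0,0],
])

```text
time: 67.0
tool_pos: [0.6005, 0.1753, 0.0437]
orientation: [-0.001, 0.991, -0.134, 0.001]
force: [-0.9, 1.1, 6.0]
grip_width: 0.171
finger_force: 60.3
```

```bash
python3 g.py .6,.1751,.14,-15.4 .5155,-.2065,.14 .5155,-.2065,.061
```

```text
t 67.00 tcp [0.6005 0.1753 0.0437] yaw -15.4 tilt 0.11 q [ 0.6   0.45 -0.32  0.   -0.8   0.71] F [-0.9  1.1  6. ] w 0.015 ff 60.3
-> .6,.1751,.14,-15.4 shift mm -0.4 0.3 -96.3 turn 0.00
-> .5155,-.2065,.14 shift mm 19.9 390.3 -0.0 
-> .5155,-.2065,.061 shift mm 0.0 0.0 79.0
```

>>> send_rows([
  [0.0,0,0,-0.01,0],
  [0.0,0,0,-0.02,0],
  [0.0,0,0,-0.03,0],
  [0.0,0,0,-0.03,0],
  [0.0,0.0015,0.03,0,0],
  [0.0,0.0015,0.03,0,0],
  [0.0,0.0015,0.03,0,0],
  [0.0,0.0015,0.03,0,0],
  [0.0,0.0015,0.03,0,0],
  [0.0,0.0015,0.03,0,0],
  [0.0,0.0015,0.03,0,0],
  [0.0,0.0015,0.03,0,0],
  [0.0,0.0015,0.03,0,0],
  [0.0,0.0015,0.03,0,0],
  [0.0,0.0015,0.03,0,0],
  [0.0,0.0015,0.03,0,0],
  [0.0,0.0015,0.03,0,0],
  [0.0,0,0,0,0],
  [0.0,0,0,0.03,0],
  [0.0,0,0,0.02,0],
])

```text
time: 69.5
tool_pos: [0.5129, -0.2062, 0.0808]
orientation: [-0.0, 0.991, -0.135, -0.002]
force: [0.0, 0.3, -7.7]
grip_width: 0.174
finger_force: 59.8
```

>>> send_rows([
  [0.0,0,0,0.01,0],
  [0.0,0,0,0.006,0],
  [0.0,0,0,0,0],
])

```text
time: 69.88
tool_pos: [0.515, -0.2063, 0.0667]
orientation: [0.0, 0.991, -0.134, -0.0]
force: [-0.3, -0.4, -6.3]
grip_width: 0.172
finger_force: 59.9
```

>>> send_rows([
  [0.0,0,0,0.003,0],
  [0.0,0,0,0.002,0],
  [0.0,0,0,0.001,0],
  [0.0,0,0,0,0],
])

```text
time: 70.38
tool_pos: [0.5151, -0.2064, 0.0608]
orientation: [0.0, 0.991, -0.134, 0.0]
force: [0.6, 0.7, -7.5]
grip_width: 0.175
finger_force: 60.2
```

>>> send_rows([
  [0.0,0,0,0.001,0],
  [0.0,0,0,0.001,0],
  [0.0,0,0,0,0],
])

```text
time: 70.75
tool_pos: [0.5152, -0.2065, 0.0607]
orientation: [0.0, 0.991, -0.134, 0.0]
force: [-7.6, 5.0, 12.1]
grip_width: 0.177
finger_force: 63.0
```

Contact. I'll release, rise and move clear.

>>> send_rows([
  [0.03,0,0,-0.001,0],
  [0.045,0,0,0,0],
  [0.045,0,0,0,0],
  [0.045,0,0,0,0],
  [0.045,0,0,0,0],
  [0.045,0,0,-0.02,0],
  [0.045,0,0,-0.03,0],
  [0.045,0,0,-0.03,0],
  [0.045,0,0,-0.04,0],
  [0.045,0,0,-0.04,0],
  [0.045,-0.03,0,0,0],
  [0.045,0,0,0,0],
  [0.045,0,0,0,0],
])

```text
time: 72.38
tool_pos: [0.4863, -0.1985, 0.2197]
orientation: [0.0, 0.991, -0.134, 0.0]
force: [0.1, 0.6, -0.2]
grip_width: 0.525
finger_force: 0.0
```

```bash
python3 g.py; python3 - <<'E'
from h import *
s=cam("side")
a=s["image"].astype(int)
m=((a[:,:,0]>a[:,:,1]+80)&(a[:,:,0]>120));m[:165]=0;m[270:]=0;m[:,:300]=0;m[:,370:]=0
y,x=np.nonzero(m);print("red",m.sum(),x.mean(),y.mean(),x.min(),x.max(),y.min(),y.max())
r=np.radians(-15.4);c=np.array([np.cos(r),np.sin(r)])
pts=[[*(np.array([.515,-.2065])+k*.026*c),z] for k in(-1,1) for z in(.051,.085)]
P=proj(s,pts);print("expected box",P.min(0),P.max(0))
print("bar line dark check", [tuple(a[int(v),int(u)]) for u,v in proj(s,[[.411,-.17,.046],[.411,-.203,.046],[.411,-.24,.046]])])
E
```

```text
t 72.38 tcp [ 0.4863 -0.1985  0.2197] yaw -15.4 tilt 0.02 q [-0.01  0.12 -0.33  0.   -1.12  1.32] F [ 0.1  0.6 -0.2] w 0.045 ff 0.0
red 123 343.4065040650407 198.7479674796748 336 351 193 205
expected box [335.58852386 192.60599144] [353.08734456 207.34793545]
bar line dark check [(np.int64(127), np.int64(122), np.int64(123)), (np.int64(122), np.int64(119), np.int64(121)), (np.int64(120), np.int64(117), np.int64(118))]
```

The red grip sits where expected: upright, at the cover's middle. Handing in.

```bash
python3 -c "
from bench import order; print(order.close_job())"
```

```text
the job is handed in; nothing more can be done
None
```

I handed the job in at about 72 s: by my measurements all three tiles present (terracotta, blue, white) were flat on the mat, the cover was shut, and the weight stood upright in its middle; the call returned no verdict.

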